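# Lay the fresh egg in the silicone bowl

## Robot

A 6-joint arm with a two-finger parallel gripper is mounted at the origin on the work surface. World frame = base frame: x ahead of the robot, y to its left, z up, the work surface at z = 0. Lengths are in m, angles in rad, forces in N, time in s.
With the tool pointing down it reaches from about 0.4 to 0.825 m from the base axis. Payload 7 kg.
Tool frame: the origin (TCP) lies at the very end of the fingers, on their centre line; the grasp point (between the pads) lies 19 mm behind it; z points along the fingers, y is the line along which they close (so a half turn about z gives the same grasp; the last joint's range is limited). The gripper opens to 85 mm and grips with 20 to 120 N. Pads are 22 mm wide; open, the fingers measure 114 mm over their backs; the gripper's body (76 mm by 85 mm) begins 54 mm behind the grasp point. The pads swing forward as they close: fully open they stand 13 mm farther back than shut.
Start: joints at [-1.035, 0.359, 0.012, 0, -1.224, -0.288], TCP at [0.166, -0.654, 0.231] pointing down, gripper open.
Joint ranges: [-3.07, 3.07], [-1.43, 2.12], [-1.02, 1.25], [-3.03, 1.67], [-3.05, -0], [-3.03, 3.03]. Speed limits (rad/s): [2.39, 2.39, 3.01, 3.14, 3.14, 3.14].

## Interface

Orientations are given as a rotation vector (axis times angle).
In Python, from station import sense, camera, get_calibration, finish_job gives the robot as it stands.
- The arm moves only by the tool apply_moves, never from a script. Its argument "deltas" is a list that holds one entry, the list of rows, each a list of 7 numbers: the turn, a rotation vector about the tool's x, y, z scaled (see below), then the shift along the tool's x, y, z scaled (see below), then the finger opening in mm, from 0 to 85.4. A call has 1 to 8 rows; each row shifts and turns the commanded pose from where the row before left it, along the tool's axes as they then stand; what a row does not reach is not made up. The controller multiplies each number of a shift by 0.025 m and each number of a turn by 2 pi rad. A row lasts 1/12 s, in which the tool goes at most 41.7 mm and 7.16 degrees, less where a joint would pass 70% of its speed; a pose out of reach is approached as far as the arm can. A call with a number of a shift or a turn outside -1 to 1 is refused whole. A call with a gripper value outside its range is refused whole. The fingers move at their own pace and stop on an object; "force" is the grip in N (left out, the last holds). Time passes only in rows, so rows that do not move let the fingers close. It gives the time, the measured TCP pose, the force, the opening and the grip force at its end, in the units of the state.
- sense(): the state, without advancing time (a new reading comes with each control period).
- camera(name): name is "scene" or "top"; returns the picture (384x512x3 uint8, blue, green, red); there is no depth.
- get_calibration(name): a dict with "fovy" (degrees; the focal length in pixels is half the picture's height over the tangent of half this angle, whatever the lens; pixels are square), "cx", "cy" (the principal point, pixels), "cam_to_world" (4x4, takes a point from camera to world coordinates). Camera axes: x right, y down, z forward; pixel columns grow to the right and rows downward; lengths in m; the calibration is good to about 2 mm. A picture is of the moment at which its call begins. get_calibration takes no time and is no camera call.
- finish_job(): hands the job in; it is judged then, once.
The state is a dict: "time_s": time; "joint_positions": joint angles; "joint_velocities": joint speeds; "effort": joint torques, N m; "tcp_pos": TCP position; "ee_rot": TCP orientation; "contact_force": force on the tool from outside, world axes, zero at the start; "wrist_torque": the same for the moment, N m; "opening": opening from 0.0 (shut) to 1.0 (fully open); "finger_force": force on a finger pad.
Only numpy, scipy, OpenCV 4.12 (cv2) and the standard library are available. Lean on these libraries where they do the work, as an engineer would, in place of code of your own. Each camera call takes 0.05 s, during which the arm holds its last target. There are 200 camera calls.

## Task

Reach in under the wire shelf on the trolley, gently pick up the hen's egg from its cork rest and lay it in the teal silicone bowl. Grip and set it down lightly so the shell does not crack, do not drop it, and do not bump the wire shelf or disturb the canister and the bottle opener.

Things in the scene. Friction and masses are not known exactly. Their poses are not given: they have to be found in the camera images.
- egg: Cream hen's egg, 57 mm long, 43 mm thick, about 60 g, rigid. Origin at its centre; x along its long axis. It starts lying level on the cork rest, along its rails, its centre 29 mm above the trolley top. The shell cracks if either finger presses it with more than 45 N, or it is pressed or knocked on bowl, rest or shelf with more than 25 N; a free fall of 30 mm is also too much.
- rest: Fixed cork egg rest, a base 70 x 34 x 4 mm with two parallel rails along its x, rail tops 12 mm above the trolley top, outer faces of the rails 34 mm apart: narrower than the egg, so the fingers pass outside. Origin under its centre, on the trolley top.
- shelf: Fixed steel wire shelf, 200 mm deep (x), 360 wide (y): edge rods and eight rods along x, 156 to 164 mm above the trolley top; 12 mm corner legs, 172 high. Origin on the trolley top under its centre; x points roughly left, so the edge at x = -100 faces the trolley's middle. The egg lies 12 to 28 mm inside that edge: no room from above; a tool leaning about 40 degrees, from the middle, fits.
- bowl: Loose teal round silicone bowl standing on the trolley top, 180 mm across the rim, 45 mm high, wall 4 mm, about 220 g; flat inner floor 4 mm above its underside, about 115 mm across, sides flaring outwards. Origin at the centre of its underside. It stands on the right, nearer or farther from the robot, swapping places with the canister.
- bowl_in (a point): Centre of the bowl's inner floor, on its upper face.
- canister: Bystander: loose white ceramic canister with a cork lid, 100 mm diameter, 114 mm high. Origin at the centre of its underside. (Not listed: a green caddy, 221 mm high, stands at the far left beyond the shelf, outside the work.)
- opener: Bystander: loose flat dark steel bottle opener, 130 x 36 x 5 mm, lying on the trolley top between shelf and bowl. Origin under it; x along its length.
Mind the look-alikes: they are no part of the job. Several things look just like the bowl: the one meant starts farthest to the robot's left.

How it is judged:
By the outcome, as a careful person would: the job done as asked, in the order asked, and still so for the second after the job is handed in, with the robot touching nothing.
It also fails if it takes over 42 s, if anything falls off the work surface, if the arm or the gripper's body presses on something with over 40 N, if the wrist force passes 120 N, or if a joint passes its speed limit or range.

## Working session

There is one attempt and no reset: what is moved stays moved. The work goes in short steps, Python scripts to look and compute and a tool call to move; the robot and the scene stay as the last step left them, time stands still between calls to the robot, and variables do not carry over. Pictures are saved under pics/ and viewed, at most 11 in all, crops included, and the job is handed in when it is done.

Besides the shell and the picture viewer there is one more tool, called after ">>>" in YAML: its name, and indented under it one key for each argument. apply_moves: Moves the arm, as the interface text tells. Its arguments: {"type":"object","properties":{"deltas":{"type":"array","items":{"type":"array","items":{"type":"array","items":{"type":"number"}}}},"force":{"type":"number"}},"required":["deltas"]}

```bash
mkdir -p pics; ls; python3 - <<'E'
from station import *
import cv2
for n in("scene","top"):
    cv2.imwrite(f"pics/{n}0.png",camera(n)); c=get_calibration(n); print(n,c)
print(sense())
E
```

```text
pics
scene {'fovy': 57.12085953977312, 'cx': 249.8889283345278, 'cy': 187.6098426331505, 'cam_to_world': array([[-0.63178243,  0.5670708 , -0.52847107,  1.09580006],
       [ 0.77492809,  0.44590515, -0.44794537,  0.3402481 ],
       [-0.01836877, -0.69253109, -0.72115413,  0.8442777 ],
       [ 0.        ,  0.        ,  0.        ,  1.        ]])}
top {'fovy': 45.614898973277825, 'cx': 250.9462621882415, 'cy': 190.77608508791272, 'cam_to_world': array([[-1.34516081e-02, -9.80646689e-01,  1.95323130e-01,
         2.14995767e-01],
       [-9.99904346e-01,  1.38210148e-02,  5.28411868e-04,
        -1.61829931e-01],
       [-3.21774922e-03, -1.95297338e-01, -9.80738801e-01,
         1.55034624e+00],
       [ 0.00000000e+00,  0.00000000e+00,  0.00000000e+00,
         1.00000000e+00]])}
{'time_s': 0.1, 'joint_positions': array([-1.03483817e+00,  3.59244289e-01,  1.11416853e-02, -3.28717435e-04,
       -1.22407354e+00, -2.88109985e-01]), 'joint_velocities': array([-2.43735278e-04, -1.81384146e-03,  2.55481566e-03, -6.55659656e-05,
        7.89952475e-04,  2.19520318e-04]), 'effort': array([-1.93851505e-03, -5.84764159e+01,  2.94106919e+01,  6.95462868e+00,
       -3.22714863e-03, -1.27524197e-05]), 'tcp_pos': array([ 0.16547126, -0.65395782,  0.2304958 ]), 'ee_rot': array([ 3.88115455e-01, -3.11725418e+00, -2.18025241e-03]), 'contact_force': array([ 0.41642156, -0.3241419 , -0.60761809]), 'wrist_torque': array([-0.00499314,  0.01954494,  0.01887457]), 'finger_force': 0.0, 'opening': 0.9987295629780293}
```

View pics/scene0.png

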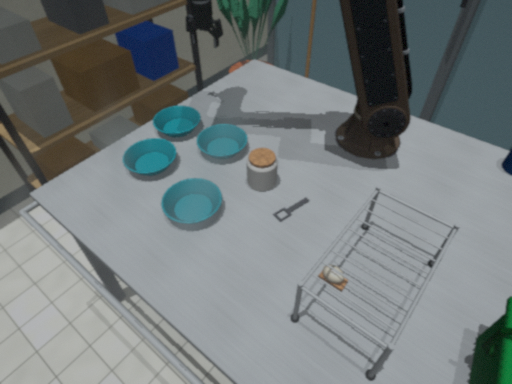

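View pics/top0.png

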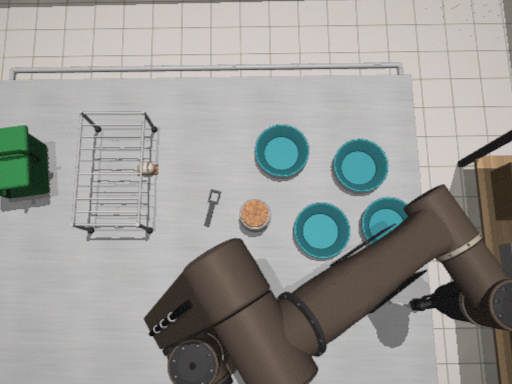

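The scene view shows four teal bowls, at (192,202), (222,142), (150,158) and (177,121); in the top view they are at (282,151), (360,166), (321,231) and (387,222). World +y is image-left in the top view, so the bowl meant should be top (282,151), which is scene (192,202). The egg is at top (149,168) and scene (334,275), and the opener is at top (211,207).

```bash
cat > h.py <<'E'
import numpy as np, cv2
from station import *
def ray(n,u,v):
    c=get_calibration(n); f=192/np.tan(np.radians(c["fovy"])/2); T=np.array(c["cam_to_world"])
    d=T[:3,:3]@np.array([(u-c["cx"])/f,(v-c["cy"])/f,1]); return T[:3,3],d/np.linalg.norm(d)
def plane(n,u,v,z):
    o,d=ray(n,u,v); return o+d*(z-o[2])/d[2]
def tri(a,b):
    (o1,d1),(o2,d2)=ray("scene",*a),ray("top",*b)
    s=np.linalg.lstsq(np.c_[d1,-d2],o2-o1,rcond=None)[0]; p,q=o1+s[0]*d1,o2+s[1]*d2
    return (p+q)/2,np.linalg.norm(p-q)
E
python3 - <<'E'
from h import *
np.set_printoptions(precision=4,suppress=True)
im={n:cv2.imread(f"pics/{n}0.png") for n in("scene","top")}
for n in im:
    h=cv2.cvtColor(im[n],cv2.COLOR_BGR2HSV)
    m=cv2.inRange(h,(82,120,60),(98,255,255))
    for c in cv2.findContours(m,0,2)[0]:
        if cv2.contourArea(c)<300: continue
        e=cv2.fitEllipse(c); pts=np.array([plane(n,*p[0],.045) for p in c])
        (x,y),r=cv2.minEnclosingCircle(pts[:,:2].astype(np.float32)); print(n,"bowl px",np.round(e[0],1),"rim xy",x,y,"r",r)
for n,(u,v) in {"scene":(334,275),"top":(149,168)}.items():
    cv2.imwrite(f"pics/egg_{n}.png",cv2.resize(im[n][v-25:v+25,u-32:u+32],None,fx=6,fy=6,interpolation=cv2.INTER_CUBIC))
a,b=[cv2.imread(f"pics/egg_{n}.png") for n in("scene","top")]
cv2.imwrite("pics/egg.png",np.hstack([a,b]))
u,v=282,151;cv2.imwrite("pics/bowl.png",cv2.resize(im["top"][105:275,240:430],None,fx=3,fy=3))
E
```

```text
scene bowl px [190.9 199.9] rim xy 0.6576311588287354 -0.26610106229782104 r 0.09071777015924454
scene bowl px [150.6 155.7] rim xy 0.602871835231781 -0.5262197256088257 r 0.09636642038822174
scene bowl px [221.6 139.8] rim xy 0.3843163847923279 -0.39101240038871765 r 0.09148998558521271
scene bowl px [176.3 120.3] rim xy 0.4027992784976959 -0.6097511053085327 r 0.10195541381835938
top bowl px [321.6 230.2] rim xy 0.37962961196899414 -0.39233651757240295 r 0.09170010685920715
top bowl px [381.7 216.9] rim xy 0.4019133746623993 -0.6090968251228333 r 0.09005661308765411
top bowl px [360.5 165.1] rim xy 0.5996392965316772 -0.5344339609146118 r 0.09139330685138702
top bowl px [281.6 150.4] rim xy 0.654987096786499 -0.2677784860134125 r 0.09196063131093979
```

View pics/egg.png

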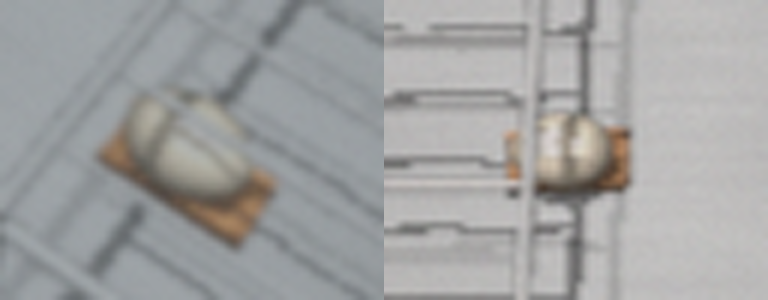

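View pics/bowl.png

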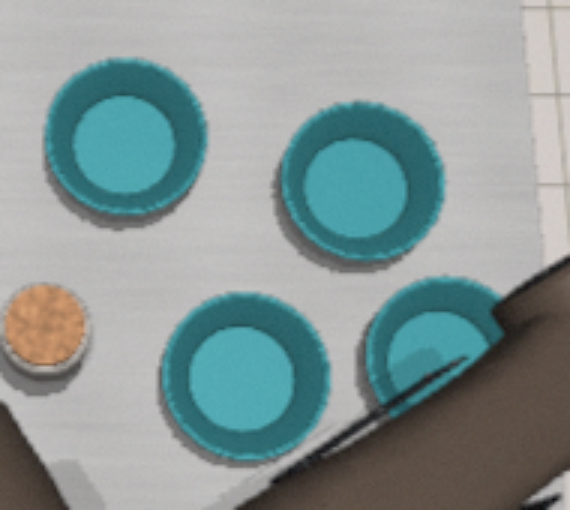

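The egg crop shows the egg, about 57 mm long, on its cork rest just inside the shelf's rod. In top view its centre is near (146.5,168), and in scene near (333,274.5). The bowl crop confirms that the bowl at top (282,151) is the leftmost: its y is -0.267, against -0.392, -0.53 and -0.61 for the others. Next I'll measure the egg, rest axis and shelf edges.

```bash
python3 - <<'E'
from h import *
np.set_printoptions(precision=4,suppress=True)
print("egg tri",tri((333.2,274.5),(146.5,168)),"planes",plane("scene",333.2,274.5,.029),plane("top",146.5,168,.029))
im={n:cv2.imread(f"pics/{n}0.png") for n in("scene","top")}
for n,(u,v) in {"scene":(334,278),"top":(149,168)}.items():
    h=cv2.cvtColor(im[n],cv2.COLOR_BGR2HSV)
    m=cv2.inRange(h,(5,95,60),(20,255,255)); mm=np.zeros_like(m); mm[v-22:v+22,u-25:u+25]=m[v-22:v+22,u-25:u+25]
    p=cv2.findNonZero(mm)
    P=np.array([plane(n,*q[0],.010)[:2] for q in p],np.float32); r=cv2.minAreaRect(P); print(n,"cork",len(p),r, np.round(cv2.boxPoints(r),3).tolist())
    m=cv2.inRange(h,(12,20,110),(40,90,255)); mm=np.zeros_like(m); mm[v-22:v+22,u-25:u+25]=m[v-22:v+22,u-25:u+25]
    p=cv2.findNonZero(mm)
    P=np.array([plane(n,*q[0],.029)[:2] for q in p],np.float32); r=cv2.minAreaRect(P); print(n,"egg",len(p),r)
    h2=cv2.cvtColor(im[n],cv2.COLOR_BGR2HSV)
a=cv2.resize(im["top"][95:250,60:170],None,fx=3.8,fy=3.8,interpolation=cv2.INTER_CUBIC)
b=cv2.resize(im["scene"][175:385,280:470],None,fx=2,fy=2,interpolation=cv2.INTER_CUBIC)
H=max(a.shape[0],b.shape[0]); f=lambda x:cv2.copyMakeBorder(x,0,H-x.shape[0],0,0,0)
o=np.hstack([f(a),f(b)]);print(o.shape,a.shape);cv2.imwrite("pics/shelf.png",o)
E
```

```text
egg tri (array([0.6038, 0.198 , 0.0244]), np.float64(0.000811203875448671)) planes [0.6063 0.1992 0.029 ] [0.6028 0.1966 0.029 ]
scene cork 37 ((0.6147652864456177, 0.20269262790679932), (0.025012986734509468, 0.06477896124124527), 18.831357955932617) [[0.5920000076293945, 0.2290000021457672], [0.6129999756813049, 0.1679999977350235], [0.6370000243186951, 0.17599999904632568], [0.6159999966621399, 0.2370000034570694]]
scene egg 177 ((0.6084547638893127, 0.20360484719276428), (0.053329240530729294, 0.06865255534648895), 0.2662326991558075)
top cork 24 ((0.6040403246879578, 0.1987229734659195), (0.06284677982330322, 0.028620153665542603), 89.18512725830078) [[0.5889999866485596, 0.1679999977350235], [0.6179999709129333, 0.16699999570846558], [0.6190000176429749, 0.23000000417232513], [0.5899999737739563, 0.23000000417232513]]
top egg 142 ((0.6045747995376587, 0.19463969767093658), (0.06980889290571213, 0.03892221301794052), 89.18505859375)
(589, 798, 3) (589, 418, 3)
```

View pics/shelf.png

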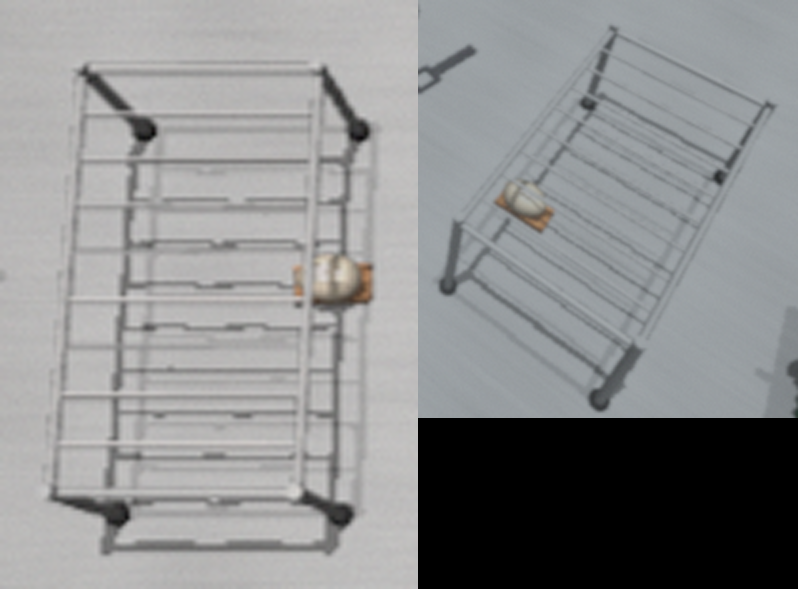

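```bash
python3 - <<'E'
from h import *
np.set_printoptions(precision=4,suppress=True)
E=lambda x,y:(302+x/6,250+y/6)
for z in(0,.008,.012):
    A,B,C=[plane("scene",*E(*p),z)[:2] for p in((97,157),(240,248),(275,182))]
    print(z,A,B,C,"long",np.linalg.norm(B-A),np.degrees(np.arctan2(*(B-A)[::-1])),"short",np.linalg.norm(C-B),np.degrees(np.arctan2(*(C-B)[::-1])))
S=lambda x,y:(60+x/3.8,95+y/3.8)
Q=lambda x,y:(280+(x-418)/2,175+y/2)
for k,a,b in(("mid far",(320,70),(459,223)),("mid near",(295,492),(613,31)),("left far",(85,72),(638,345)),("left near",(50,492),(770,106))):
    print(k,tri(Q(*b),S(*a)),plane("top",*S(*a),.166))
for k,a,b in(("mid far",(358,130),(448,286)),("mid near",(341,514),(588,103)),("left far",(144,130),(599,400)),("left near",(118,514),(720,177))):
    print("foot",k,tri(Q(*b),S(*a)),plane("top",*S(*a),.006))
import cv2
print(cv2.Rodrigues(sense()["ee_rot"])[0])
# opener, canister
print("opener",plane("top",214,192,.005),plane("top",208,225,.005),"canister",plane("top",255,213,.114))
E
```

```text
0 [0.6181 0.1655] [0.6174 0.2363] [0.5801 0.2328] long 0.07080235132641913 90.55554880526354 short 0.037522299084453405 -174.7239276763805
0.008 [0.6227 0.1671] [0.622  0.2373] [0.585  0.2339] long 0.0701314597360353 90.55554880526351 short 0.03716675446713453 -174.7239276763805
0.012 [0.6249 0.168 ] [0.6242 0.2378] [0.5874 0.2344] long 0.06979601394084342 90.55554880526346 short 0.03698898215847509 -174.7239276763805
mid far (array([0.7514, 0.1806, 0.1561]), np.float64(0.00209178064105131)) [0.748  0.1773 0.166 ]
mid near (array([0.3919, 0.1873, 0.1583]), np.float64(0.0008722180352415729)) [0.3908 0.1858 0.166 ]
left far (array([0.7522, 0.3799, 0.1575]), np.float64(0.0024742895888031063)) [0.7492 0.3754 0.166 ]
left near (array([0.3941, 0.3863, 0.16  ]), np.float64(0.0024552413497306597)) [0.3935 0.3826 0.166 ]
foot mid far (array([0.7517, 0.181 , 0.0001]), np.float64(0.0014798017126982609)) [0.75  0.179 0.006]
foot mid near (array([0.391 , 0.1863, 0.0011]), np.float64(0.00203003696095524)) [0.3908 0.1842 0.006 ]
foot left far (array([0.7546, 0.3813, 0.0007]), np.float64(0.0009723827432311451)) [0.7529 0.379  0.006 ]
foot left near (array([0.3944, 0.3848, 0.0005]), np.float64(0.001232375758156726)) [0.3936 0.3835 0.006 ]
[[-0.9695 -0.2452 -0.0004]
 [-0.2452  0.9695  0.0013]
 [ 0.0001  0.0014 -1.    ]]
opener [ 0.5203 -0.0335  0.005 ] [ 0.4061 -0.0133  0.005 ] canister [ 0.4289 -0.173   0.114 ]
```

Measurements agree:
- **Egg:** centre about (0.603, 0.199, 0.029), long axis along world y.
- **Shelf:** middle edge at y ≈ 0.184, so the egg is 15 mm inside it, within the 12–28 mm given.
- **Bowl:** (0.656, -0.267), radius 91 mm.

Plan: tool z = (0, sin40, -cos40) with tool y = -x. I'll travel high first.

>>> apply_moves:
  deltas:
    - [[0, 0, 0, -0.98, 0.92, 0, 85], [0, 0, 0, -0.98, 0.92, 0, 85], [0, 0, 0, -0.98, 0.92, 0, 85], [0, 0, 0, -0.98, 0.92, 0, 85], [0, 0, 0, -0.98, 0.92, 0, 85], [0, 0, 0, -0.98, 0.92, 0, 85], [0, 0, 0, -0.98, 0.92, 0, 85], [0, 0, 0, -0.98, 0.92, 0, 85]]
  force: 20

```text
time_s: 0.77
tcp_pos: [0.3108, -0.4263, 0.2311]
ee_rot: [0.388, -3.117, -0.001]
contact_force: [1.1, -0.6, 0.0]
opening: 0.995
finger_force: 0.0
```

>>> apply_moves:
  deltas:
    - [[0, 0, 0, -0.98, 0.92, 0, 85], [0, 0, 0, -0.98, 0.92, 0, 85], [0, 0, 0, -0.98, 0.92, 0, 85], [0, 0, 0, -0.98, 0.92, 0, 85], [0, 0, 0, -0.98, 0.92, 0, 85], [0, 0, 0, -0.98, 0.92, 0, 85], [0, 0, 0, -0.98, 0.92, 0, 85], [0, 0, 0, -0.98, 0.92, 0, 85]]

```text
time_s: 1.43
tcp_pos: [0.4557, -0.1998, 0.2313]
ee_rot: [0.388, -3.117, -0.0]
contact_force: [0.5, -0.3, 0.8]
opening: 0.998
finger_force: 0.0
```

>>> apply_moves:
  deltas:
    - [[0, 0, 0, -0.98, 0.92, 0, 85], [0, 0, 0, -0.98, 0.92, 0, 85], [0, 0, 0, -0.98, 0.92, 0, 85], [0, 0, 0, -0.98, 0.92, 0, 85], [0, 0, 0, -0.98, 0.92, 0, 85], [0, 0, 0, -0.98, 0.92, 0, 85], [0, 0, 0, -0.98, 0.92, 0, 85], [0, 0, 0, -0.98, 0.92, 0, 85]]

```text
time_s: 2.1
tcp_pos: [0.6006, 0.0266, 0.231]
ee_rot: [0.388, -3.117, -0.0]
contact_force: [0.4, -0.7, 0.6]
opening: 0.996
finger_force: 0.0
```

>>> apply_moves:
  deltas:
    - [[0, 0, -0.019, 0, 0, 0, 85], [0, 0, -0.019, 0, 0, 0, 85], [0, 0, -0.019, 0, 0, 0, 85], [0, 0, -0.019, 0, 0, 0, 85], [0, 0, -0.019, 0, 0, 0, 85], [0, 0, -0.019, 0, 0, 0, 85], [0, 0, -0.019, 0, 0, 0, 85], [0, 0, -0.019, 0, 0, 0, 85]]

```text
time_s: 2.77
tcp_pos: [0.5999, 0.025, 0.2308]
ee_rot: [1.785, -2.584, -0.001]
contact_force: [-0.9, 0.1, -1.0]
opening: 0.998
finger_force: 0.0
```

>>> apply_moves:
  deltas:
    - [[0, 0, -0.019, 0, 0, 0, 85], [0, 0, -0.019, 0, 0, 0, 85], [0, 0, -0.0205, 0, 0, 0, 85], [0, 0, 0, 0, 0, 0, 85]]

```text
time_s: 3.1
tcp_pos: [0.5999, 0.025, 0.2309]
ee_rot: [2.223, -2.219, -0.001]
contact_force: [0.7, -0.6, -0.7]
opening: 1.001
finger_force: 0.0
```

```bash
python3 - <<'E'
from h import *
s=sense();print(s["tcp_pos"].round(4),s["joint_positions"].round(3));print(cv2.Rodrigues(s["ee_rot"])[0].round(3))
E
```

```text
[0.5999 0.025  0.2309] [ 0.367  0.238 -0.159 -0.    -1.175 -0.365]
[[ 0.002 -1.    -0.001]
 [-1.    -0.002 -0.   ]
 [ 0.     0.001 -1.   ]]
```

>>> apply_moves:
  deltas:
    - [[0, -0.0185, 0, 0, 0, 0, 85], [0, -0.0185, 0, 0, 0, 0, 85], [0, -0.0185, 0, 0, 0, 0, 85], [0, -0.0185, 0, 0, 0, 0, 85], [0, -0.0185, 0, 0, 0, 0, 85], [0, -0.0186, 0, 0, 0, 0, 85], [0, 0, 0, 0, 0, 0, 85]]

```text
time_s: 3.68
tcp_pos: [0.5997, 0.0216, 0.2283]
ee_rot: [-1.798, 1.828, 0.671]
contact_force: [-0.7, -0.6, -0.4]
opening: 1.0
finger_force: 0.0
```

```bash
python3 - <<'E'
from h import *
s=sense();print(s["tcp_pos"].round(4),s["joint_positions"].round(3));R=cv2.Rodrigues(s["ee_rot"])[0];print(R.round(3))
e=np.array([.603,.199,.029]);G=e+.020*R[:,2];P=G-.13*R[:,2]
print(G,P,"to P (tool units)",R.T@(P-s["tcp_pos"])/.025)
E
```

```text
[0.5997 0.0216 0.2283] [-0.122  0.359  0.074 -0.708 -1.431  0.262]
[[-0.016 -1.     0.003]
 [-0.761  0.014  0.649]
 [-0.649  0.008 -0.761]]
[0.60305137 0.2119715  0.01377707] [0.60271746 0.12765678 0.11272613] to P (tool units) [-0.23294576 -0.10162701  6.26861975]
```

>>> apply_moves:
  deltas:
    - [[0, 0, 0, -0.03, -0.02, 0.9, 85], [0, 0, 0, -0.03, -0.02, 0.9, 85], [0, 0, 0, -0.03, -0.02, 0.9, 85], [0, 0, 0, -0.03, -0.02, 0.9, 85], [0, 0, 0, -0.03, -0.01, 0.9, 85], [0, 0, 0, -0.03, -0.01, 0.9, 85], [0, 0, 0, -0.05, 0, 0.87, 85], [0, 0, 0, 0, 0, 0, 85]]

```text
time_s: 4.35
tcp_pos: [0.6009, 0.1328, 0.1115]
ee_rot: [-1.811, 1.826, 0.667]
contact_force: [-1.0, -0.4, 0.4]
opening: 0.995
finger_force: 0.0
```

```bash
python3 - <<'E'
from h import *
s=sense();print(s["tcp_pos"].round(4),s["contact_force"]);R=cv2.Rodrigues(s["ee_rot"])[0]
e=np.array([.603,.199,.029]);G=e+.020*R[:,2]
print("to G",R.T@(G-s["tcp_pos"])/.025)
a=camera("top");b=camera("scene");cv2.imwrite("pics/top1.png",a)
o=np.hstack([cv2.resize(a[120:240,80:200],(400,400)),cv2.resize(b[200:320,270:390],(400,400))]);cv2.imwrite("pics/pre.png",o)
E
```

```text
[0.6009 0.1328 0.1115] [-0.98942069 -0.36507059  0.38493775]
to G [ 0.09183504 -0.09793108  5.02823928]
```

View pics/pre.png

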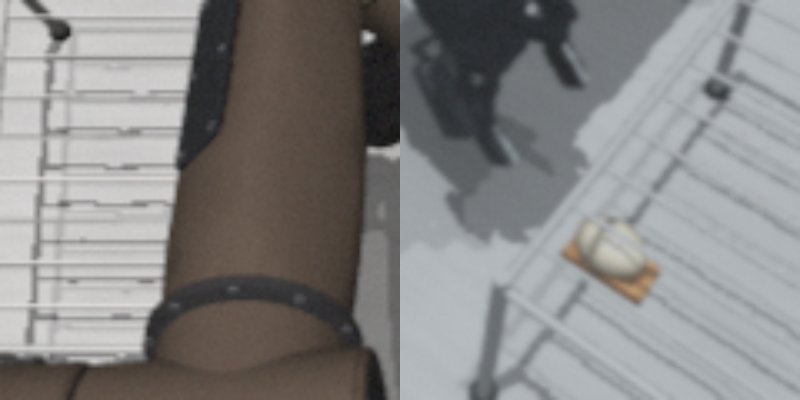

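The pre-grasp crop shows both fingers open, straddling the line to the egg, and clear of the shelf's edge rod. I'll go in along the tool axis.

>>> apply_moves:
  deltas:
    - [[0, 0, 0, 0.02, -0.03, 0.7, 85], [0, 0, 0, 0.02, -0.03, 0.7, 85], [0, 0, 0, 0.02, -0.03, 0.7, 85], [0, 0, 0, 0.01, -0.01, 0.7, 85], [0, 0, 0, 0, 0, 0.7, 85], [0, 0, 0, 0, 0, 0.5, 85], [0, 0, 0, 0, 0, 0.4, 85], [0, 0, 0, 0, 0, 0, 85]]

```text
time_s: 5.12
tcp_pos: [0.6051, 0.2004, 0.0281]
ee_rot: [-1.813, 1.821, 0.662]
contact_force: [-0.1, -0.9, -0.4]
opening: 1.0
finger_force: 0.0
```

```bash
python3 - <<'E'
from h import *
np.set_printoptions(precision=4,suppress=True)
s=sense();print(s["tcp_pos"].round(4),s["contact_force"]);R=cv2.Rodrigues(s["ee_rot"])[0]
print(R)
e=np.array([.6035,.199,.029]);G=e+.020*R[:,2]
print("to G",R.T@(G-s["tcp_pos"])/.025)
b=camera("scene");cv2.imwrite("pics/in.png",cv2.resize(b[225:325,285:385],(600,600),interpolation=cv2.INTER_CUBIC))
E
```

```text
[0.6051 0.2004 0.0281] [-0.0555 -0.886  -0.385 ]
[[-0.0045 -1.      0.0007]
 [-0.7661  0.0039  0.6427]
 [-0.6427  0.0024 -0.7661]]
to G [0.0199 0.0655 0.7364]
```

View pics/in.png

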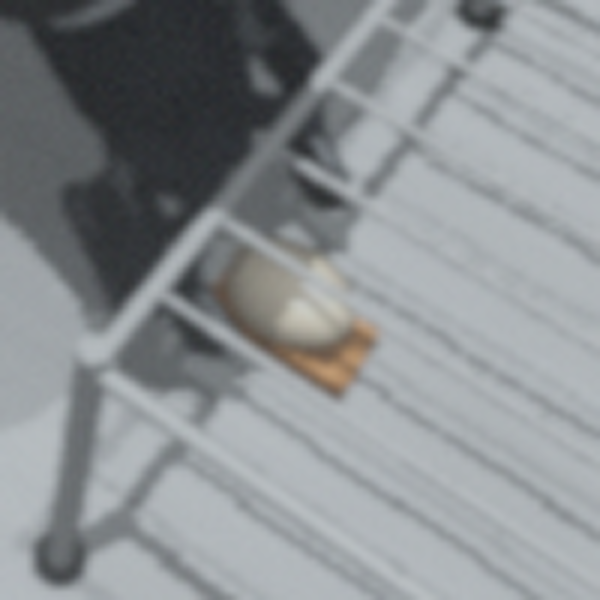

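The view shows the egg around (290,300) in the crop, undisturbed between the fingers, one at upper right (320,180) and one at lower left (190,310). I'll go the last 18 mm and then close in steps.

>>> apply_moves:
  deltas:
    - [[0, 0, 0, 0.02, 0.06, 0.4, 85], [0, 0, 0, 0, 0, 0.34, 70], [0, 0, 0, 0, 0, 0, 60], [0, 0, 0, 0, 0, 0, 52], [0, 0, 0, 0, 0, 0, 48], [0, 0, 0, 0, 0, 0, 48], [0, 0, 0, 0, 0, 0, 48], [0, 0, 0, 0, 0, 0, 48]]
  force: 20

```text
time_s: 5.83
tcp_pos: [0.6046, 0.2109, 0.0153]
ee_rot: [-1.812, 1.82, 0.659]
contact_force: [0.9, 0.5, 0.8]
opening: 0.564
finger_force: 0.0
```

>>> apply_moves:
  deltas:
    - [[0, 0, 0, 0, 0, 0, 46], [0, 0, 0, 0, 0, 0, 46], [0, 0, 0, 0, 0, 0, 46]]

```text
time_s: 6.08
tcp_pos: [0.6045, 0.211, 0.0151]
ee_rot: [-1.812, 1.82, 0.66]
contact_force: [0.1, 0.6, -0.6]
opening: 0.544
finger_force: 0.0
```

>>> apply_moves:
  deltas:
    - [[0, 0, 0, 0, 0, 0, 44.5], [0, 0, 0, 0, 0, 0, 44.5], [0, 0, 0, 0, 0, 0, 44.5]]

```text
time_s: 6.33
tcp_pos: [0.6045, 0.211, 0.015]
ee_rot: [-1.812, 1.82, 0.66]
contact_force: [-0.1, 0.6, 0.4]
opening: 0.52
finger_force: 0.0
```

>>> apply_moves:
  deltas:
    - [[0, 0, 0, 0, 0, 0, 43], [0, 0, 0, 0, 0, 0, 43], [0, 0, 0, 0, 0, 0, 42], [0, 0, 0, 0, 0, 0, 41], [0, 0, 0, 0, 0, 0, 40], [0, 0, 0, 0, 0, 0, 40]]
  force: 20

```text
time_s: 6.83
tcp_pos: [0.6041, 0.211, 0.015]
ee_rot: [-1.813, 1.82, 0.66]
contact_force: [-3.2, -0.3, 1.8]
opening: 0.486
finger_force: 20.0
```

The egg is gripped at 41.5 mm with 20 N. I'll retreat along the tool axis.

>>> apply_moves:
  deltas:
    - [[0, 0, 0, 0, 0, -0.1, 38], [0, 0, 0, 0, 0, -0.2, 38], [0, 0, 0, 0, 0, -0.3, 38], [0, 0, 0, 0, 0, -0.4, 38], [0, 0, 0, 0, 0, -0.5, 38], [0, 0, 0, 0, 0, -0.6, 38], [0, 0, 0, 0, 0, -0.6, 38], [0, 0, 0, 0, 0, -0.6, 38]]

```text
time_s: 7.5
tcp_pos: [0.6045, 0.1566, 0.08]
ee_rot: [-1.812, 1.82, 0.658]
contact_force: [-0.6, 0.3, -0.7]
opening: 0.485
finger_force: 20.3
```

>>> apply_moves:
  deltas:
    - [[0, 0, 0, 0, 0, -0.6, 38], [0, 0, 0, 0, 0, -0.6, 38], [0, 0, 0, 0, 0, -0.6, 38], [0, 0, 0, 0, 0, -0.6, 38], [0, 0, 0, 0, 0, -0.6, 38], [0, 0, 0, 0, 0, -0.6, 38], [0, 0, 0, 0, 0, -0.4, 38], [0, 0, 0, 0, 0, -0.2, 38]]

```text
time_s: 8.17
tcp_pos: [0.6045, 0.0893, 0.1602]
ee_rot: [-1.812, 1.82, 0.657]
contact_force: [0.8, -0.3, -0.8]
opening: 0.491
finger_force: 20.3
```

```bash
python3 - <<'E'
from h import *
np.set_printoptions(precision=4,suppress=True)
s=sense();print(s["tcp_pos"].round(4),s["contact_force"],s["finger_force"],s["opening"]);R=cv2.Rodrigues(s["ee_rot"])[0]
print(R)
e=np.array([.656,-.267+.012,.0255+.075]);G=e+.0203*R[:,2]
print("to above bowl",G,R.T@(G-s["tcp_pos"])/.025)
b=camera("scene");cv2.imwrite("pics/held.png",cv2.resize(b[120:345,180:400],None,fx=2.6,fy=2.6,interpolation=cv2.INTER_CUBIC))
E
```

```text
[0.6045 0.0893 0.1602] [ 0.7618 -0.2562 -0.8013] 20.30630512163043 0.490562039280726
[[-0.0026 -1.      0.0044]
 [-0.7663  0.0048  0.6425]
 [-0.6425 -0.0017 -0.7663]]
to above bowl [ 0.6561 -0.242   0.0849] [12.0817 -2.1212 -6.1963]
```

View pics/held.png

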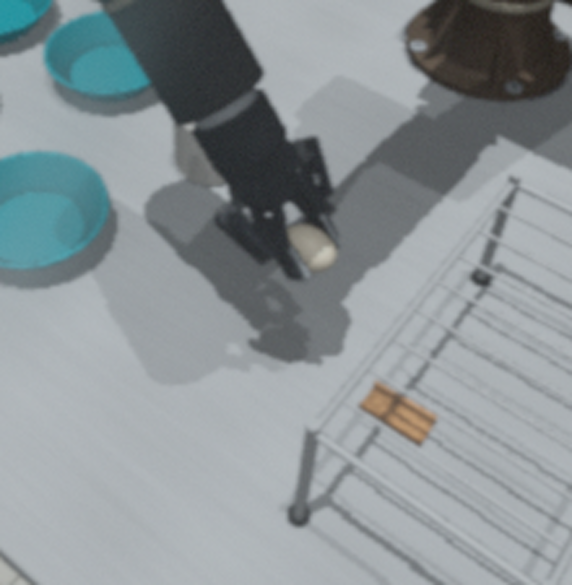

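The egg at (312,245) in the crop is held level, the rest is empty, and the shelf is untouched. I'll traverse to above the bowl.

>>> apply_moves:
  deltas:
    - [[0, 0, 0, 0.2, -0.04, -0.17, 38], [0, 0, 0, 0.4, -0.08, -0.34, 38], [0, 0, 0, 0.6, -0.13, -0.5, 38], [0, 0, 0, 0.7, -0.15, -0.59, 38], [0, 0, 0, 0.7, -0.15, -0.59, 38], [0, 0, 0, 0.7, -0.15, -0.59, 38], [0, 0, 0, 0.7, -0.15, -0.59, 38], [0, 0, 0, 0.7, -0.15, -0.59, 38]]

```text
time_s: 8.88
tcp_pos: [0.628, -0.065, 0.1578]
ee_rot: [-1.812, 1.821, 0.662]
contact_force: [0.6, -0.8, -0.7]
opening: 0.49
finger_force: 20.4
```

>>> apply_moves:
  deltas:
    - [[0, 0, 0, 0.7, -0.15, -0.59, 38], [0, 0, 0, 0.7, -0.15, -0.59, 38], [0, 0, 0, 0.7, -0.15, -0.59, 38], [0, 0, 0, 0.7, -0.15, -0.59, 38], [0, 0, 0, 0.7, -0.15, -0.59, 38], [0, 0, 0, 0.7, -0.15, -0.59, 38], [0, 0, 0, 0.7, -0.15, -0.59, 38], [0, 0, 0, 0.4, -0.08, -0.34, 38]]

```text
time_s: 9.55
tcp_pos: [0.6552, -0.2398, 0.1575]
ee_rot: [-1.811, 1.822, 0.662]
contact_force: [-0.4, 0.4, -1.1]
opening: 0.486
finger_force: 20.4
```

```bash
cat > go.py <<'E'
from h import *
np.set_printoptions(precision=4,suppress=True)
s=sense();print(s["time_s"],s["tcp_pos"].round(4),s["contact_force"],s["finger_force"],s["opening"],s["joint_positions"].round(2));R=cv2.Rodrigues(s["ee_rot"])[0]
print(R)
e=np.array([.656,-.267+.012,.0255])
for h in(.04,.008,0):
    G=e+[0,0,h]+.0203*R[:,2]; print(h,G,R.T@(G-s["tcp_pos"])/.025)
E
python3 go.py
```

```text
9.55 [ 0.6552 -0.2398  0.1575] [-0.3622  0.4027 -1.0982] 20.354348681867123 0.4856561855575601 [-0.44  0.68  0.42 -0.62 -1.64  0.49]
[[-0.0057 -1.      0.0017]
 [-0.7659  0.0054  0.643 ]
 [-0.643   0.0024 -0.7659]]
0.04 [ 0.656  -0.2419  0.05  ] [ 2.8306 -0.0426  3.2394]
0.008 [ 0.656  -0.2419  0.018 ] [ 3.6536 -0.0457  4.2197]
0 [ 0.656  -0.2419  0.01  ] [ 3.8593 -0.0465  4.4648]
```

>>> apply_moves:
  deltas:
    - [[0, 0, 0, 0.2, -0.02, 0.23, 38], [0, 0, 0, 0.4, -0.02, 0.46, 38], [0, 0, 0, 0.6, 0, 0.69, 38], [0, 0, 0, 0.6, 0, 0.69, 38], [0, 0, 0, 0.5, 0, 0.57, 38], [0, 0, 0, 0.3, 0, 0.34, 38], [0, 0, 0, 0.2, 0, 0.23, 38], [0, 0, 0, 0, 0, 0, 38]]

```text
time_s: 10.22
tcp_pos: [0.656, -0.238, 0.0506]
ee_rot: [-1.812, 1.821, 0.664]
contact_force: [-0.5, -0.4, -1.7]
opening: 0.485
finger_force: 20.3
```

```bash
python3 go.py; python3 - <<'E'
from h import *
b=camera("scene");cv2.imwrite("pics/over.png",cv2.resize(b[120:270,120:290],None,fx=3.5,fy=3.5,interpolation=cv2.INTER_CUBIC))
E
```

```text
10.2167 [ 0.656  -0.238   0.0506] [-0.5406 -0.3962 -1.7231] 20.349857825785875 0.485184133601378 [-0.44  0.77  0.35 -0.62 -1.5   0.59]
[[-0.0049 -1.      0.0001]
 [-0.765   0.0039  0.644 ]
 [-0.644   0.0031 -0.765 ]]
0.04 [ 0.656  -0.2419  0.05  ] [ 0.1375 -0.0005 -0.0833]
0.008 [ 0.656  -0.2419  0.018 ] [ 0.9618 -0.0044  0.8959]
0 [ 0.656  -0.2419  0.01  ] [ 1.1679 -0.0054  1.1407]
```

View pics/over.png

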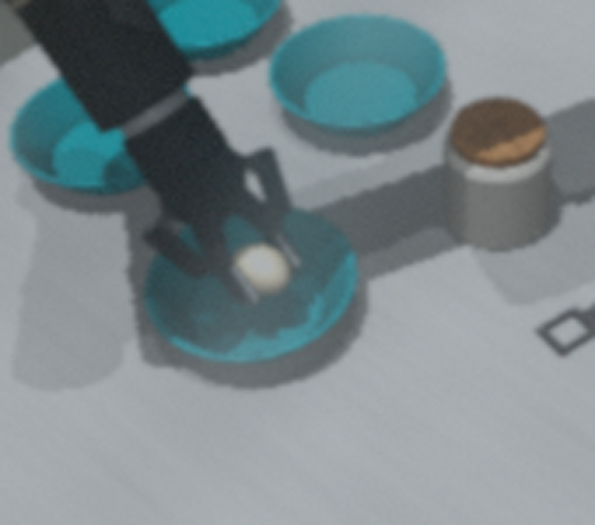

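The egg at (265,265) in the crop is held centrally over the target bowl, and the canister and opener are undisturbed. I'll lower slowly.

>>> apply_moves:
  deltas:
    - [[0, 0, 0, 0.18, 0, 0.17, 38], [0, 0, 0, 0.25, 0, 0.24, 38], [0, 0, 0, 0.2, 0, 0.19, 38], [0, 0, 0, 0.15, 0, 0.14, 38], [0, 0, 0, 0.1, 0, 0.09, 38], [0, 0, 0, 0.05, 0, 0.05, 38], [0, 0, 0, 0, 0, 0, 38]]

```text
time_s: 10.85
tcp_pos: [0.6566, -0.2424, 0.0206]
ee_rot: [-1.812, 1.82, 0.661]
contact_force: [-0.4, 0.2, -0.4]
opening: 0.486
finger_force: 20.4
```

>>> apply_moves:
  deltas:
    - [[0, 0, 0, 0.03, 0, 0.03, 38], [0, 0, 0, 0.03, 0, 0.03, 38], [0, 0, 0, 0.03, 0, 0.03, 38], [0, 0, 0, 0, 0, 0, 38]]

```text
time_s: 11.18
tcp_pos: [0.6568, -0.2427, 0.018]
ee_rot: [-1.813, 1.82, 0.66]
contact_force: [0.2, -0.4, -1.4]
opening: 0.488
finger_force: 20.4
```

>>> apply_moves:
  deltas:
    - [[0, 0, 0, 0.02, 0, 0.025, 38], [0, 0, 0, 0.02, 0, 0.025, 38], [0, 0, 0, 0.02, 0, 0.025, 38], [0, 0, 0, 0.02, 0, 0.025, 38], [0, 0, 0, 0, 0, 0, 38]]

```text
time_s: 11.6
tcp_pos: [0.6567, -0.2426, 0.0146]
ee_rot: [-1.812, 1.82, 0.66]
contact_force: [0.1, -0.3, -0.9]
opening: 0.488
finger_force: 20.4
```

>>> apply_moves:
  deltas:
    - [[0, 0, 0, 0.02, 0, 0.025, 38], [0, 0, 0, 0.02, 0, 0.025, 38], [0, 0, 0, 0, 0, 0, 38]]

```text
time_s: 11.85
tcp_pos: [0.6567, -0.2425, 0.013]
ee_rot: [-1.812, 1.82, 0.66]
contact_force: [-0.6, -0.1, -0.8]
opening: 0.488
finger_force: 20.4
```

>>> apply_moves:
  deltas:
    - [[0, 0, 0, 0.01, 0, 0.0125, 38], [0, 0, 0, 0.01, 0, 0.0125, 38], [0, 0, 0, 0, 0, 0, 38]]

```text
time_s: 12.1
tcp_pos: [0.6568, -0.2426, 0.0123]
ee_rot: [-1.812, 1.82, 0.66]
contact_force: [-0.9, -0.5, -1.1]
opening: 0.483
finger_force: 20.4
```

>>> apply_moves:
  deltas:
    - [[0, 0, 0, 0.01, 0, 0.0125, 38], [0, 0, 0, 0, 0, 0, 38]]

```text
time_s: 12.27
tcp_pos: [0.6568, -0.2426, 0.0119]
ee_rot: [-1.812, 1.82, 0.66]
contact_force: [-0.8, 0.9, -0.6]
opening: 0.483
finger_force: 20.4
```

>>> apply_moves:
  deltas:
    - [[0, 0, 0, 0.01, 0, 0.0125, 38], [0, 0, 0, 0, 0, 0, 38]]

```text
time_s: 12.43
tcp_pos: [0.6568, -0.2426, 0.0117]
ee_rot: [-1.813, 1.82, 0.66]
contact_force: [0.6, -0.0, 0.3]
opening: 0.486
finger_force: 20.4
```

>>> apply_moves:
  deltas:
    - [[0, 0, 0, 0.01, 0, 0.0125, 38], [0, 0, 0, 0, 0, 0, 38]]

```text
time_s: 12.6
tcp_pos: [0.6569, -0.2426, 0.0115]
ee_rot: [-1.813, 1.82, 0.659]
contact_force: [0.1, 0.1, 1.5]
opening: 0.489
finger_force: 20.4
```

>>> apply_moves:
  deltas:
    - [[0, 0, 0, 0.01, 0, 0.0125, 38], [0, 0, 0, 0, 0, 0, 38]]

```text
time_s: 12.77
tcp_pos: [0.6569, -0.2426, 0.0114]
ee_rot: [-1.813, 1.82, 0.659]
contact_force: [-1.3, -0.3, 5.5]
opening: 0.488
finger_force: 20.5
```

Contact comes at the expected height with a light 5 N. I'll release slowly, then back out along the tool axis.

>>> apply_moves:
  deltas:
    - [[0, 0, 0, -0.005, 0, -0.005, 40], [0, 0, 0, 0, 0, 0, 42], [0, 0, 0, 0, 0, 0, 43], [0, 0, 0, 0, 0, 0, 44], [0, 0, 0, 0, 0, 0, 46], [0, 0, 0, 0, 0, 0, 50], [0, 0, 0, 0, 0, 0, 54], [0, 0, 0, 0, 0, 0, 58]]

```text
time_s: 13.43
tcp_pos: [0.6568, -0.2425, 0.0107]
ee_rot: [-1.812, 1.82, 0.66]
contact_force: [-0.5, -0.4, 0.7]
opening: 0.68
finger_force: 0.0
```

```bash
python3 - <<'E'
from h import *
s=sense();print(s["tcp_pos"],s["contact_force"],s["opening"]);b=camera("scene");cv2.imwrite("pics/rel.png",cv2.resize(b[160:240,150:240],None,fx=5,fy=5,interpolation=cv2.INTER_CUBIC))
E
```

```text
[ 0.65677722 -0.24248752  0.01074564] [-0.53438836 -0.42892217  0.68052959] 0.679940255655337
```

View pics/rel.png

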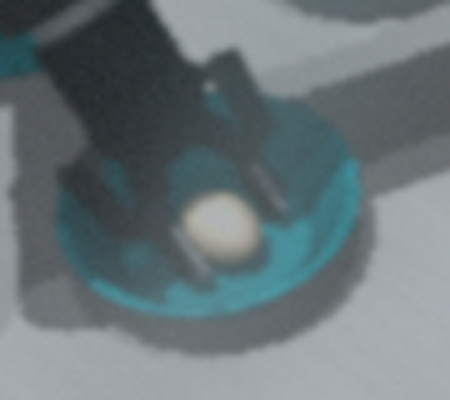

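The egg at (222,225) in the crop rests on the floor of the bowl between the opened fingers. I'll withdraw.

>>> apply_moves:
  deltas:
    - [[0, 0, 0, 0, 0, -0.1, 58], [0, 0, 0, 0, 0, -0.2, 58], [0, 0, 0, 0, 0, -0.3, 58], [0, 0, 0, 0, 0, -0.4, 58], [0, 0, 0, 0, 0, -0.5, 58], [0, 0, 0, 0, 0, -0.6, 58], [0, 0, 0, 0, 0, -0.6, 58], [0, 0, 0, 0, 0, -0.6, 58]]

```text
time_s: 14.15
tcp_pos: [0.6566, -0.2971, 0.0759]
ee_rot: [-1.813, 1.82, 0.658]
contact_force: [0.4, 0.3, -0.1]
opening: 0.679
finger_force: 0.0
```

>>> apply_moves:
  deltas:
    - [[0, 0, 0, -0.5, 0, -0.6, 58], [0, 0, 0, -0.6, 0, -0.7, 58], [0, 0, 0, -0.6, 0, -0.7, 58], [0, 0, 0, -0.5, 0, -0.6, 58], [0, 0, 0, -0.2, 0, -0.3, 58], [0, 0, 0, 0, 0, 0, 58], [0, 0, 0, 0, 0, 0, 58], [0, 0, 0, 0, 0, 0, 58]]

```text
time_s: 14.82
tcp_pos: [0.6561, -0.2957, 0.1671]
ee_rot: [-1.812, 1.82, 0.662]
contact_force: [0.4, 0.5, 0.0]
opening: 0.679
finger_force: 0.0
```

```bash
python3 - <<'E'
from h import *
s=sense();print(s["time_s"],s["tcp_pos"],s["contact_force"]);b=camera("scene");cv2.imwrite("pics/end.png",cv2.resize(b[100:360,130:470],None,fx=2.2,fy=2.2,interpolation=cv2.INTER_CUBIC))
E
```

```text
14.8167 [ 0.65609831 -0.29571912  0.1670806 ] [0.44288761 0.48723745 0.02084502]
```

View pics/end.png

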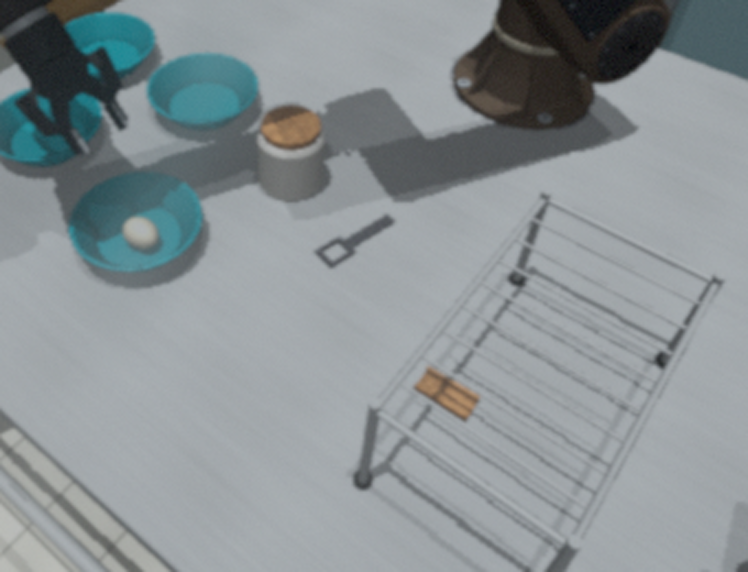

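The egg lies in the target bowl at (141,233) in the crop. The rest is empty, the canister, opener and shelf are undisturbed, and the gripper is clear.

```bash
python3 -c "
from station import *
print(finish_job())"
```

```text
the job is handed in; nothing more can be done
None
```

The egg is lying in the leftmost teal bowl, set down with about 5 N after about 15 s of robot time; the shelf, canister and opener look undisturbed, and the job is handed in (no verdict was returned).

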